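# Take the telescoping support post down by one hole

### The arm

A 6-joint arm with a two-finger parallel gripper is mounted at the origin on a cart in front of the work surface, level with it; the furniture and walls round the work are solid. World frame = base frame: x ahead of the robot, y to its left, z up, the work surface at z = 0. Lengths are in m, angles in rad, forces in N, time in s.
With the tool pointing down it reaches from about 0.325 to 0.9 m from the base axis. Payload 6.1 kg.
Tool frame: the origin (TCP) lies on the centre line of the jaws, within the pads' length; the fingertips stand 22 mm ahead of it and the grasp point (between the pads) lies 3 mm ahead of it; y points along the fingers, z is the direction in which the jaws open and shut, and the axes are right-handed (so a half turn about y gives the same grasp; the last joint's range is limited). The gripper opens to 85 mm and grips with 20 to 120 N. Pads are 22 mm wide; open, the fingers measure 114 mm over their backs; the gripper's body (76 mm by 85 mm) begins 54 mm behind the grasp point. The pads swing forward as they close: fully open they stand 13 mm farther back than shut.
Start: joints at [1.16, 0.22, 1.526, -0, 1.395, -0.126], TCP at [0.176, 0.6, 0.253] pointing down, gripper open.
Joint ranges: [-2.98, 2.98], [-0.91, 2.08], [0.09, 2.57], [-1.24, 4.39], [0.2, 2.65], [-2.68, 2.68]. Speed limits (rad/s): [2.57, 2.57, 3.01, 3.14, 3.14, 3.14].

### API

Orientations are given as [roll, pitch, yaw] about the fixed x, y, z axes, in that order (R = Rz(yaw) Ry(pitch) Rx(roll)).
In Python, from cell import r gives the robot as it stands. The module is installed in compiled form; this text tells all that it offers.
- The arm moves only by the tool servo_tool, never from a script. Its argument "targets" is one flat list of numbers, 7 for each row, row after row: the opening, from 0 (shut) to 1 (fully open), then the shift along the tool's x, y, z in mm, then the turn, a rotation vector about the tool's x, y, z in rad. A call has 1 to 12 rows; each row shifts and turns the commanded pose from where the row before left it, along the tool's axes as they then stand; what a row does not reach is not made up. A row lasts 1/12 s, in which the tool goes at most 41.7 mm and 7.16 degrees, less where a joint would pass 70% of its speed; a pose out of reach is approached as far as the arm can. A call is refused whole if a number of a shift passes 41.7 or a number of a turn 0.125, either way. A call with a gripper value outside its range is refused whole. The fingers move at their own pace and stop on an object; the grip force is fixed at half the most. Time passes only in rows, so rows that do not move let the fingers close. It gives the time, the measured TCP pose, the force and the opening at its end, in the units of the state.
- r.get_obs(): the state, without advancing time (a new reading comes with each control period).
- r.capture(name): name is "side" or "top"; returns the picture (480x640x3 uint8, red, green, blue); there is no depth.
- r.camera_params(name): a dict with "K" (3x3 intrinsics, pixels), "k1" (the pictures are not rectified: a ray, as slopes to the right and down, at radius r is drawn at 1 + k1 r^2 times it, then the intrinsics apply), "R" (3x3) and "t" (3): a world point X has camera coordinates R X + t. Camera axes: x right, y down, z forward; pixel columns grow to the right and rows downward; lengths in m; the calibration is good to about 2 mm. A picture is of the moment at which its call begins. camera_params takes no time and is no camera call.
- r.job_done(): hands the job in, once; it reports no verdict.
Trained networks look in the newest picture that a camera, given by its name, has taken for a name from the list of things; names that differ only in an ending like _2 or _b are one class to them, and where a whole thing is asked for, a point or a joint stands for the part that bears it (a point fixed in the world has none). Each returns a list of dicts, best first, with "p" (0 to 1); they miss things now and then, are a little off and sometimes report something else, mostly with a low value. They report only what shows in the picture. A call takes as long as a camera call.
- r.look_for(camera, name): "box" ([left, top, width, height] in pixels, round what is visible of it).
- r.trace(camera, name): "region" (480x640 bool, what is visible of it) and "box" ([left, top, width, height] in pixels, round what is visible of it).
The state is a dict: "t": time; "qpos": joint angles; "dq": joint speeds; "effort": joint torques, N m; "eef_pos": TCP position; "eef_rot": TCP orientation; "force": force on the tool from outside, world axes, zero at the start; "moment": the same for the moment, N m; "grip_width": finger opening in m.
Only numpy, scipy, OpenCV 4.12 (cv2) and the standard library are available. Lean on these libraries where they do the work, as an engineer would, in place of code of your own. Each camera call takes 0.05 s, during which the arm holds its last target. There are 200 camera calls.

### The job

The small telescoping support post stands one hole too high. Squeeze the sprung button on its collar and ease the tube down off its hole, then let the button go and press the tube gently down, never forcing it, until the button pops fully out in the next hole down. Test that it is locked by a short steady push of about 15 N down on its pad, not over 20 N, then let go of the post and leave everything around it where it is.

Things in the scene. Friction and masses are not known exactly. Their poses are not given: they have to be found in the camera images.
- post: fixed part of the support post: a grey foot plate 84 x 84 x 10 mm on the worktop, from which a steel inner post 15 mm in diameter rises. Origin at the centre of the foot's underside; z up; +y is the side on which the collar's button sits. The foot cannot be moved
- collar_center (a point): centre of the mid-grey collar of the sliding tube (collar 30 mm along x, 40 mm along y, 28 mm tall; same axes as the post). At the start it is 105 mm above the worktop. The button stands out 7 mm on its +y face, at mid-height; the -y face has ribs for the opposing finger, so collar and button together are 47 mm wide along y, and 41.5 mm with the button fully pressed. Above the collar the tube is 20 mm in diameter and ends in the pad, 44 mm above this point
- pad_top (a point): centre of the top face of the round rubber-faced rest pad, 24 mm in diameter, flat, the top of the sliding tube; it sits on a stiff buffer spring that gives at most 3 mm (about 5 N per mm); the place to press the tube down: 10 N overcomes all rubbing, over 20 N can damage a pin that sits in its hole. 149 mm above the worktop at the start
- button_face (a point): centre of the outer face of the button, 13 mm wide and 15 mm tall, facing the post's +y
- button (a joint): how far the button is pressed in, m: 0 fully out, 0.0055 fully in; spring 4 N at the start of its travel and 9 N at the end. The locking pin (6 mm tall, in holes 8 mm tall) is on the far side of the post and moves with it: it is clear of the hole from 0.0048 on. Let go with the pin between holes, the button stays about 0.0045 in while the pin rubs on the post; it springs out to 0 only with the pin in a hole
- sleeve (a joint): how far the tube (0.1 to 0.2 kg) has slid down, m: 0 at the start, pin in the upper hole; stop at 0.0375. It stays where left: its guide rubs with about 4 N. The next hole is 0.0185 to 0.034 down, different each time, to be felt. Between 0.008 and 0.015 the pin is surely between holes. With the button held in, the pin passes the hole without catching
- timer_mid (a point): bystander, not to be disturbed: square white bench timer, 62 x 62 x 16 (mm); point at its centre, half-way up
- vial_1_mid (a point): bystander, not to be disturbed: small brown vial with white cap, 22 dia x 44 tall (mm); point at its centre, half-way up
- jar_2_mid (a point): bystander, not to be disturbed: jar with a screw lid, 56 dia x 70 tall (mm); point at its centre, half-way up
- amber_1_mid (a point): bystander, not to be disturbed: brown bottle with black cap, 60 dia x 106 tall (mm); point at its centre, half-way up
- stopper_1_mid (a point): bystander, not to be disturbed: small tapered stopper, 26 dia x 22 tall (mm); point at its centre, half-way up

How it is judged:
By the outcome, as a careful person would: the job done as asked, in the order asked, and still so for the second after the job is handed in, with the robot touching nothing.
It also fails if it takes over 35 s, if anything falls off the work surface, if the arm or the gripper's body presses on something with over 40 N, if the wrist force passes 120 N, or if a joint passes its speed limit or range.

## Working session

There is one attempt and no reset: what is moved stays moved. The work goes in short steps, Python scripts to look and compute and a tool call to move; the robot and the scene stay as the last step left them, time stands still between calls to the robot, and variables do not carry over. Pictures are saved under pics/ and viewed, about 8 in all and at most 12, crops included, and the job is handed in when it is done.

Besides the shell and the picture viewer there is one more tool, called after "Emit:" by a JSON object that holds its "method" and its "body". servo_tool: Moves the arm, as the interface text tells. Its arguments: {"type":"object","properties":{"targets":{"type":"array","items":{"type":"number"}}},"required":["targets"]}

```bash
mkdir -p pics; cat > h.py <<'E'
import numpy as np, cv2
from cell import r
from scipy.spatial.transform import Rotation as Rn
def cam(n):
    p=r.camera_params(n); return np.array(p["K"]),p["k1"],np.array(p["R"]),np.array(p["t"])
def ray(n,uv):
    K,k1,R,t=cam(n); d=np.linalg.solve(K,[uv[0],uv[1],1.])[:2]; s=d.copy()
    for _ in range(20): s=d/(1+k1*(s@s))
    return -R.T@t, R.T@np.array([s[0],s[1],1.])
def onz(n,uv,z):
    o,d=ray(n,uv); return o+d*(z-o[2])/d[2]
def proj(n,X):
    K,k1,R,t=cam(n); c=R@np.asarray(X)+t; s=c[:2]/c[2]; s=s*(1+k1*(s@s)); return (K@[s[0],s[1],1])[:2]
def tri(o):
    A=np.zeros((3,3));b=np.zeros(3)
    for n,uv in o:
        c,d=ray(n,uv); d=d/np.linalg.norm(d); M=np.eye(3)-np.outer(d,d); A+=M;b+=M@c
    return np.linalg.solve(A,b)
E
python3 - <<'E'
from h import *
s=r.get_obs(); print({k:np.round(v,3) for k,v in s.items()})
for n in("top","side"):
    im=r.capture(n); cv2.imwrite(f"pics/{n}0.png",im[...,::-1])
    K,k1,R,t=cam(n); print(n,-R.T@t,R[2],K[0,0])
    for w in("post","pad_top","collar_center","button_face","timer_mid","vial_1_mid","jar_2_mid","amber_1_mid","stopper_1_mid"):
        print(w,[(np.round(x["box"]).tolist(),round(x["p"],2)) for x in r.look_for(n,w)[:2]])
E
```

```text
{'t': np.float64(0.0), 'qpos': array([ 1.16 ,  0.221,  1.528,  0.   ,  1.395, -0.126]), 'dq': array([-0.   , -0.001,  0.   , -0.   ,  0.001, -0.   ]), 'effort': array([-1.0000e-03, -4.9691e+01, -3.8938e+01, -0.0000e+00,  1.1000e-02,
        0.0000e+00]), 'eef_pos': array([0.175, 0.599, 0.252]), 'eef_rot': array([-1.573,  0.   , -0.285]), 'force': array([-0.791, -0.785,  0.127]), 'moment': array([0.047, 0.011, 0.061]), 'grip_width': np.float64(0.086)}
top [ 0.37414136 -0.13125177  0.94798323] [ 0.11531633  0.02518956 -0.99300938] 473.0159175912097
post [([317.0, 215.0, 47.0, 49.0], 0.61)]
pad_top [([335.0, 225.0, 19.0, 17.0], 0.46)]
collar_center [([329.0, 224.0, 25.0, 25.0], 0.86)]
button_face [([286.0, 210.0, 12.0, 12.0], 0.57), ([385.0, 228.0, 36.0, 33.0], 0.52)]
timer_mid [([312.0, 273.0, 37.0, 35.0], 0.88)]
vial_1_mid []
jar_2_mid [([385.0, 228.0, 36.0, 33.0], 0.97)]
amber_1_mid [([372.0, 273.0, 35.0, 35.0], 0.87)]
stopper_1_mid [([287.0, 208.0, 10.0, 15.0], 0.46)]
side [0.10390266 0.58569206 0.49739488] [ 0.42009509 -0.79921304 -0.42985885] 612.8532855035826
post [([293.0, 204.0, 66.0, 104.0], 0.89), ([384.0, 222.0, 41.0, 73.0], 0.52)]
pad_top [([319.0, 202.0, 16.0, 15.0], 0.67)]
collar_center [([312.0, 207.0, 30.0, 40.0], 0.79)]
button_face [([316.0, 232.0, 8.0, 13.0], 0.54), ([344.0, 222.0, 37.0, 49.0], 0.27)]
timer_mid [([356.0, 296.0, 48.0, 38.0], 0.75)]
vial_1_mid [([236.0, 268.0, 14.0, 34.0], 0.67)]
jar_2_mid [([344.0, 223.0, 38.0, 50.0], 0.62)]
amber_1_mid [([383.0, 225.0, 39.0, 70.0], 0.97)]
stopper_1_mid [([263.0, 296.0, 12.0, 16.0], 0.44), ([357.0, 297.0, 48.0, 36.0], 0.17)]
```

View pics/top0.png

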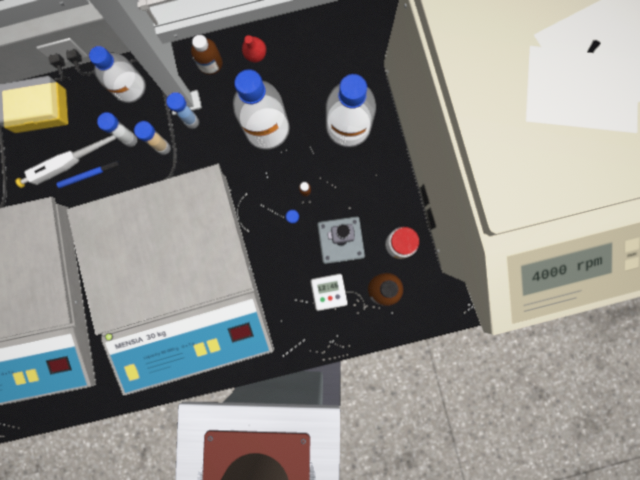

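View pics/side0.png

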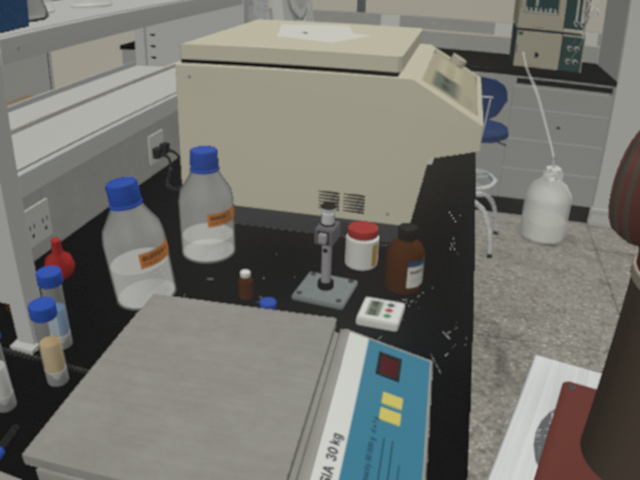

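```bash
python3 - <<'E'
from h import *
a=cv2.imread("pics/top0.png")[205:275,305:375]; b=cv2.imread("pics/side0.png")[195:315,285:365]
a=cv2.resize(a,(420,420),interpolation=2); b=cv2.resize(b,(400,600),interpolation=2)[:600]
c=np.zeros((600,800,3),np.uint8); c[:420,:400]=a[:,:400]; c[:,400:]=b; cv2.imwrite("pics/c1.png",c)
def ctr(b): return [b[0]+b[2]/2,b[1]+b[3]/2]
P=tri([("top",(343.5,232.5)),("side",(327,207))]); print("pad tri",P)
print("pad top@.149",onz("top",(343.5,232.5),.149),onz("side",(327,207),.149))
for uv in [(318,220),(359,216),(364,259),(321,263)]: print("foot",onz("top",uv,.01))
for w,uv,z in [("timer",(330,291),.016),("vial",(305,187),.044),("jar",(403,241),.07),("amber",(389,289),.106),("stopper",(292,216),.022)]: print(w,onz("top",uv,z).round(3))
E
```

```text
pad tri [ 0.47828049 -0.15609506  0.14629638]
pad top@.149 [ 0.47552508 -0.15708248  0.149     ] [ 0.47804207 -0.14986677  0.149     ]
foot [ 0.51770806 -0.11023412  0.01      ]
foot [ 0.52692516 -0.19226735  0.01      ]
foot [ 0.44078872 -0.20273521  0.01      ]
foot [ 0.43154617 -0.11761907  0.01      ]
timer [ 0.377 -0.136  0.016]
vial [ 0.577 -0.085  0.044]
jar [ 0.471 -0.27   0.07 ]
amber [ 0.382 -0.24   0.106]
stopper [ 0.523 -0.059  0.022]
```

View pics/c1.png

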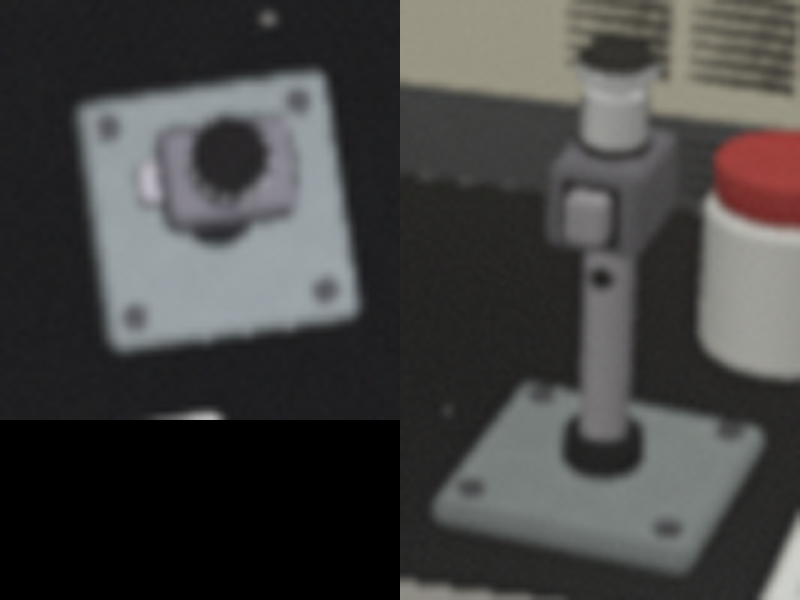

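The side and top views show the post at about (0.478, -0.156) with a yaw of about 6°. The button is on the left, facing world +y. The neighbours are low and well clear, so I'm moving above the post.

Emit:
{"method": "servo_tool", "body": {"targets": [1,25.2,0,-32,0,0,0,1,25.2,0,-32,0,0,0,1,25.2,0,-32,0,0,0,1,25.2,0,-32,0,0,0,1,25.2,0,-32,0,0,0,1,25.2,0,-32,0,0,0,1,25.2,0,-32,0,0,0,1,25.2,0,-32,0,0,0,1,25.2,0,-32,0,0,0,1,25.2,0,-32,0,0,0,1,25.2,0,-32,0,0,0,1,25.2,0,-32,0,0,0]}}

```text
t: 2.0
eef_pos: [0.3582, 0.1445, 0.2538]
eef_rot: [-1.57, -0.001, -0.284]
force: [1.1, 0.4, -0.0]
grip_width: 0.0856
```

Emit:
{"method": "servo_tool", "body": {"targets": [1,25.2,0,-32,0,0,0,1,25.2,0,-32,0,0,0,1,25.2,0,-32,0,0,0,1,25.2,0,-32,0,0,0,1,25.2,0,-32,0,0,0,1,25.2,0,-32,0,0,0,1,25.2,0,-32,0,0,0,1,25.2,0,-32,0,0,0,1,0,0,0,0,-0.1,0,1,0,0,0,0,-0.1,0,1,0,0,0,0,-0.1,0,1,0,0,0,0,-0.09,0]}}

```text
t: 3.0
eef_pos: [0.4794, -0.1565, 0.2531]
eef_rot: [-1.571, 0.0, 0.109]
force: [0.0, -0.2, 0.6]
grip_width: 0.0851
```

```bash
python3 - <<'E'
from h import *
a=r.capture("side")[...,::-1]; b=r.capture("top")[...,::-1]
c=np.hstack([cv2.resize(a[90:330,240:440],(400,480),interpolation=2),cv2.resize(b[140:320,265:415],(400,480),interpolation=2)]); cv2.imwrite("pics/c2.png",c)
E
```

```text
(no output)
```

View pics/c2.png

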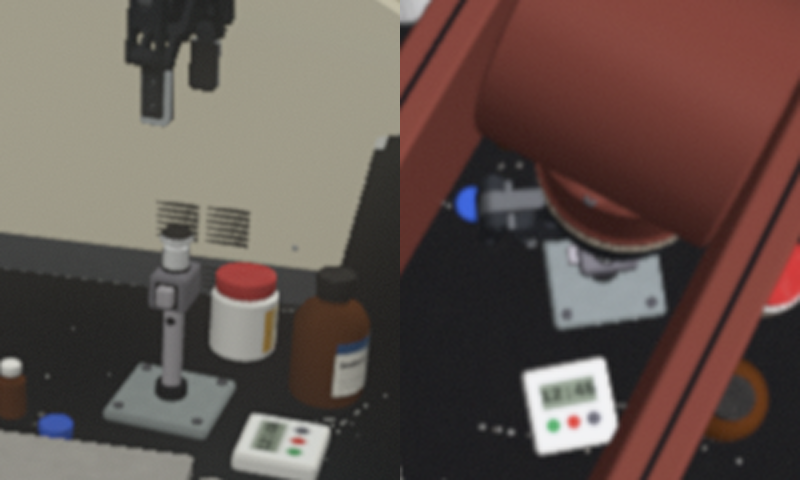

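The gripper is centred over the post, so I'm descending around the collar.

Emit:
{"method": "servo_tool", "body": {"targets": [1,0,16,0,0,0,0,1,0,16,0,0,0,0,1,0,16,0,0,0,0,1,0,16,0,0,0,0,1,0,16,0,0,0,0,1,0,16,0,0,0,0,1,0,16,0,0,0,0,1,0,16,0,0,0,0,0.8,0,8,0,0,0,0,0.7,0,6,0,0,0,0,0.65,0,4,0,0,0,0,0.65,0,0,0,0,0,0]}}

```text
t: 4.1
eef_pos: [0.4794, -0.1559, 0.107]
eef_rot: [-1.571, 0.0, 0.104]
force: [-1.0, -0.4, -1.1]
grip_width: 0.0559
```

```bash
python3 - <<'E'
from h import *
o=r.get_obs(); print(o["eef_pos"],o["grip_width"],o["force"])
a=r.capture("side")[...,::-1]; b=r.capture("top")[...,::-1]
c=np.hstack([cv2.resize(a[170:310,270:387],(500,598),interpolation=2),cv2.resize(b[205:275,310:370],(300,350),interpolation=2).copy().repeat(1,0) if 0 else np.vstack([cv2.resize(b[205:275,310:370],(300,350),interpolation=2),np.zeros((248,300,3),np.uint8)])]); cv2.imwrite("pics/c3.png",c)
E
```

```text
[ 0.4793801  -0.15588478  0.10699714] 0.055894029873033206 [-0.95320885 -0.38347756 -1.06328956]
```

View pics/c3.png

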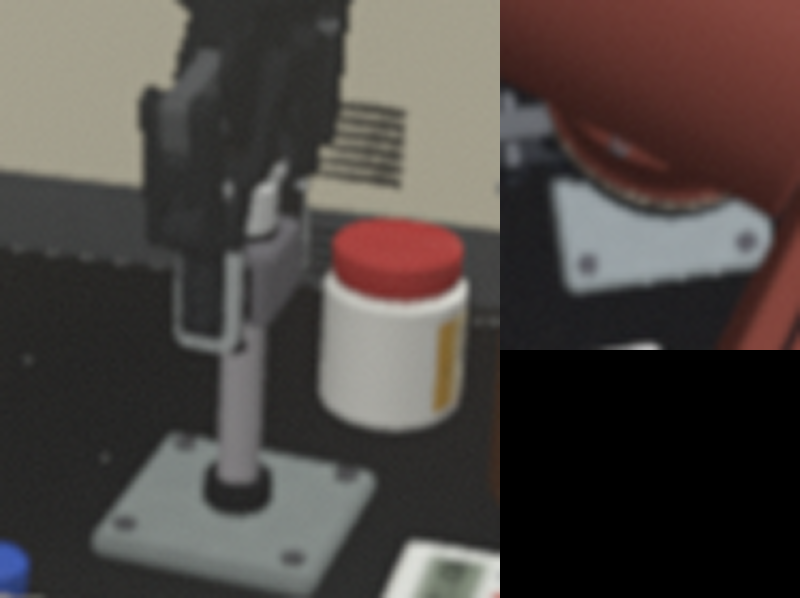

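The fingers straddle the collar at the right height. I'll close a little at a time and watch the sideways force.

Emit:
{"method": "servo_tool", "body": {"targets": [0.57,0,0,0,0,0,0,0.55,0,0,0,0,0,0,0.54,0,0,0,0,0,0]}}

```text
t: 4.45
eef_pos: [0.48, -0.155, 0.1081]
eef_rot: [-1.569, -0.001, 0.105]
force: [0.4, 6.3, 2.2]
grip_width: 0.0461
```

Emit:
{"method": "servo_tool", "body": {"targets": [0.52,0,0,0,0,0,0,0.51,0,0,0,0,0,0]}}

```text
t: 4.62
eef_pos: [0.4801, -0.1556, 0.1082]
eef_rot: [-1.571, -0.001, 0.105]
force: [-0.6, 4.5, 3.7]
grip_width: 0.0434
```

Emit:
{"method": "servo_tool", "body": {"targets": [0.49,0,0,0,0,0,0,0.47,0,0,0,0,0,0,0.45,0,0,0,0,0,0]}}

```text
t: 4.87
eef_pos: [0.4801, -0.1565, 0.1079]
eef_rot: [-1.572, -0.002, 0.105]
force: [1.8, 0.2, 2.9]
grip_width: 0.0401
```

Emit:
{"method": "servo_tool", "body": {"targets": [0.4,0,0,0,0,0,0,0.3,0,0,0,0,0,0,0.3,0,0,0,0,0,0]}}

```text
t: 5.12
eef_pos: [0.4801, -0.1565, 0.1077]
eef_rot: [-1.572, -0.001, 0.105]
force: [2.9, -1.5, 2.9]
grip_width: 0.04
```

The grip has stopped at 40 mm, which fits a fully pressed button plus some pad give, and the side force is near zero. Easing down.

Emit:
{"method": "servo_tool", "body": {"targets": [0.3,0,0.8,0,0,0,0,0.3,0,0.8,0,0,0,0,0.3,0,0.8,0,0,0,0]}}

```text
t: 5.37
eef_pos: [0.4801, -0.1565, 0.1052]
eef_rot: [-1.572, -0.001, 0.105]
force: [4.2, -2.8, 2.4]
grip_width: 0.04
```

Emit:
{"method": "servo_tool", "body": {"targets": [0.3,0,1,0,0,0,0,0.3,0,1,0,0,0,0,0.3,0,1,0,0,0,0,0.3,0,1,0,0,0,0,0.3,0,1,0,0,0,0,0.3,0,1,0,0,0,0,0.3,0,1,0,0,0,0,0.3,0,1,0,0,0,0,0.3,0,1,0,0,0,0,0.3,0,0,0,0,0,0]}}

```text
t: 6.2
eef_pos: [0.4801, -0.1565, 0.096]
eef_rot: [-1.572, -0.001, 0.105]
force: [5.4, -3.0, 1.3]
grip_width: 0.0402
```

Emit:
{"method": "servo_tool", "body": {"targets": [0.5,0,0,0,0,0,0,0.55,0,0,0,0,0,0,0.65,0,0,0,0,0,0,0.8,0,0,0,0,0,0,0.8,0,0,0,0,0,0]}}

```text
t: 6.62
eef_pos: [0.4786, -0.1556, 0.0952]
eef_rot: [-1.57, 0.002, 0.105]
force: [0.1, 0.6, 0.6]
grip_width: 0.0678
```

Emit:
{"method": "servo_tool", "body": {"targets": [0.8,0,-8,0,0,0,0,0.8,0,-16,0,0,0,0,0.8,0,-20,0,0,0,0,0.8,0,-20,0,0,0,0,0.5,0,-16,0,0,0,0,0.3,0,-5,0,0,0,0,0,0,0,0,0,0,0,0,0,0,0,0,0,0,0,0,0,0,0,0,0,0,0,0,0,0,0,0]}}

```text
t: 7.45
eef_pos: [0.4786, -0.1556, 0.1795]
eef_rot: [-1.569, 0.002, 0.105]
force: [-0.7, 0.2, -0.5]
grip_width: 0.0001
```

```bash
python3 - <<'E'
from h import *
o=r.get_obs(); print(o["t"],o["eef_pos"],o["grip_width"],o["force"])
a=r.capture("side")[...,::-1]; b=r.capture("top")[...,::-1]
c=np.hstack([cv2.resize(a[170:310,270:387],(500,598),interpolation=2),np.vstack([cv2.resize(b[205:275,310:370],(300,350),interpolation=2),np.zeros((248,300,3),np.uint8)])]); cv2.imwrite("pics/c4.png",c)
x,y=.479,-.156
for z in (.149,.138): print(z,(np.array(proj("side",(x,y,z)))-[270,170])*500/117)
E
```

```text
7.45 [ 0.47862972 -0.15559338  0.17945926] 7.424177903988764e-05 [-0.68347923  0.21087412 -0.51411029]
0.149 [249.43109711 151.64827894]
0.138 [248.34261768 180.99722023]
```

View pics/c4.png

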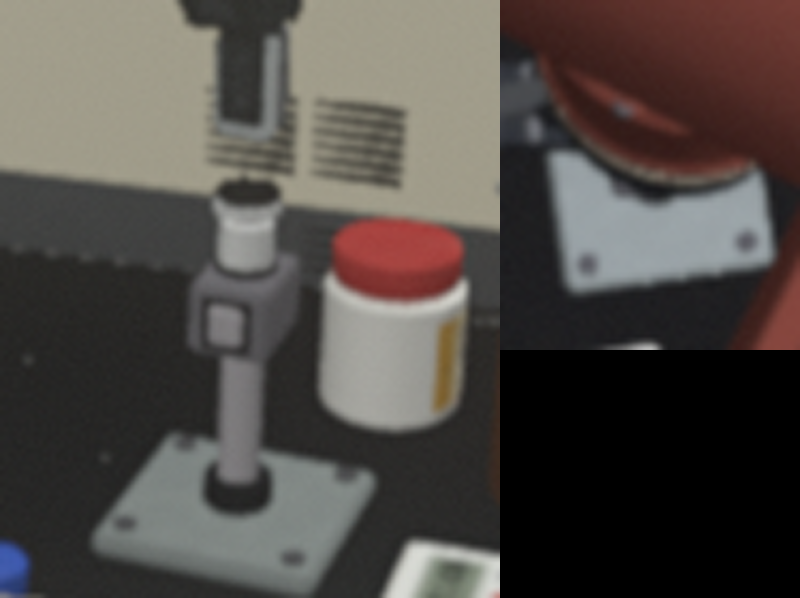

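The button is still held in with the pin between holes, and the pad top is about 20 mm below the closed fingertips. Now I'll press gently.

Emit:
{"method": "servo_tool", "body": {"targets": [0,0,5,0,0,0,0,0,0,6,0,0,0,0,0,0,4,0,0,0,0,0,0,2,0,0,0,0,0,0,1,0,0,0,0,0,0,1,0,0,0,0,0,0,1,0,0,0,0,0,0,1,0,0,0,0]}}

```text
t: 8.22
eef_pos: [0.4796, -0.1561, 0.16]
eef_rot: [-1.571, -0.0, 0.105]
force: [1.2, -0.7, 0.5]
grip_width: -0.0
```

Emit:
{"method": "servo_tool", "body": {"targets": [0,0,0.8,0,0,0,0,0,0,0.7,0,0,0,0,0,0,0,0,0,0,0]}}

```text
t: 8.47
eef_pos: [0.4794, -0.156, 0.1583]
eef_rot: [-1.571, 0.0, 0.105]
force: [-0.9, -0.2, 0.1]
grip_width: -0.0001
```

Emit:
{"method": "servo_tool", "body": {"targets": [0,0,0.7,0,0,0,0,0,0,0.7,0,0,0,0,0,0,0.6,0,0,0,0]}}

```text
t: 8.72
eef_pos: [0.4796, -0.1561, 0.1566]
eef_rot: [-1.571, -0.0, 0.105]
force: [-1.1, 0.4, 3.6]
grip_width: -0.0001
```

Emit:
{"method": "servo_tool", "body": {"targets": [0,0,0.7,0,0,0,0,0,0,0.7,0,0,0,0,0,0,0.6,0,0,0,0]}}

```text
t: 8.97
eef_pos: [0.4797, -0.1561, 0.1551]
eef_rot: [-1.571, -0.0, 0.105]
force: [-2.0, 1.4, 6.6]
grip_width: 0.0
```

Emit:
{"method": "servo_tool", "body": {"targets": [0,0,0.6,0,0,0,0,0,0,0.6,0,0,0,0,0,0,0.6,0,0,0,0]}}

```text
t: 9.22
eef_pos: [0.4797, -0.1561, 0.1534]
eef_rot: [-1.571, -0.0, 0.105]
force: [-2.7, 1.1, 6.5]
grip_width: -0.0
```

Emit:
{"method": "servo_tool", "body": {"targets": [0,0,0.6,0,0,0,0,0,0,0.6,0,0,0,0,0,0,0.6,0,0,0,0]}}

```text
t: 9.47
eef_pos: [0.4797, -0.1561, 0.1516]
eef_rot: [-1.571, -0.0, 0.105]
force: [-2.0, 1.4, 6.7]
grip_width: -0.0001
```

Emit:
{"method": "servo_tool", "body": {"targets": [0,0,0.6,0,0,0,0,0,0,0.6,0,0,0,0,0,0,0.6,0,0,0,0]}}

```text
t: 9.72
eef_pos: [0.4797, -0.1561, 0.1498]
eef_rot: [-1.571, -0.0, 0.105]
force: [-2.9, 1.3, 6.5]
grip_width: -0.0
```

Emit:
{"method": "servo_tool", "body": {"targets": [0,0,0.5,0,0,0,0,0,0,0.5,0,0,0,0,0,0,0.5,0,0,0,0]}}

```text
t: 9.97
eef_pos: [0.4797, -0.1561, 0.1483]
eef_rot: [-1.571, -0.0, 0.105]
force: [-2.4, 1.1, 6.3]
grip_width: -0.0
```

Emit:
{"method": "servo_tool", "body": {"targets": [0,0,0.5,0,0,0,0,0,0,0.5,0,0,0,0,0,0,0.5,0,0,0,0]}}

```text
t: 10.22
eef_pos: [0.4797, -0.1561, 0.1468]
eef_rot: [-1.571, -0.0, 0.105]
force: [-3.6, 1.5, 6.4]
grip_width: -0.0
```

Emit:
{"method": "servo_tool", "body": {"targets": [0,0,0.5,0,0,0,0,0,0,0.5,0,0,0,0,0,0,0.5,0,0,0,0]}}

```text
t: 10.47
eef_pos: [0.4797, -0.1561, 0.1453]
eef_rot: [-1.571, -0.0, 0.105]
force: [-2.6, 0.8, 7.0]
grip_width: -0.0004
```

Emit:
{"method": "servo_tool", "body": {"targets": [0,0,0.5,0,0,0,0,0,0,0.5,0,0,0,0,0,0,0.5,0,0,0,0]}}

```text
t: 10.72
eef_pos: [0.4796, -0.1561, 0.1431]
eef_rot: [-1.571, -0.0, 0.105]
force: [0.0, -0.1, 2.8]
grip_width: 0.0
```

Emit:
{"method": "servo_tool", "body": {"targets": [0,0,0,0,0,0,0]}}

```text
t: 10.8
eef_pos: [0.4796, -0.156, 0.143]
eef_rot: [-1.571, -0.0, 0.105]
force: [-0.3, -0.8, 2.8]
grip_width: 0.0
```

```bash
python3 - <<'E'
from h import *
a=r.capture("side")[...,::-1]
cv2.imwrite("pics/c5.png",cv2.resize(a[190:290,295:365],(420,600),interpolation=2))
E
```

```text
(no output)
```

View pics/c5.png

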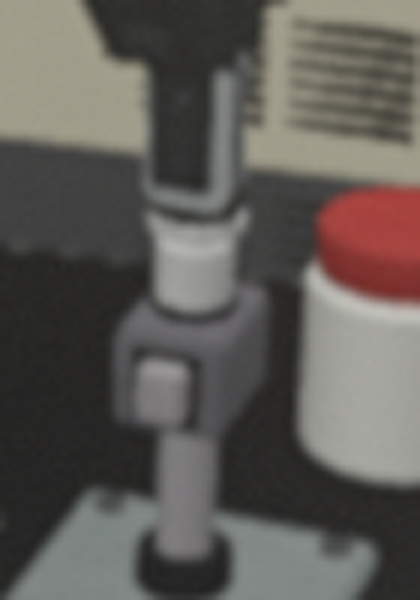

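The button now stands proud of the collar, with its shadow on the right, so it has popped out. Next is the push test, raised gradually to about 15 N.

Emit:
{"method": "servo_tool", "body": {"targets": [0,0,0.5,0,0,0,0,0,0,0.5,0,0,0,0,0,0,0.5,0,0,0,0,0,0,0,0,0,0,0]}}

```text
t: 11.18
eef_pos: [0.4797, -0.1561, 0.1419]
eef_rot: [-1.571, -0.0, 0.105]
force: [-1.5, 1.1, 6.1]
grip_width: 0.0001
```

Emit:
{"method": "servo_tool", "body": {"targets": [0,0,0.5,0,0,0,0,0,0,0.5,0,0,0,0,0,0,0,0,0,0,0]}}

```text
t: 11.43
eef_pos: [0.4797, -0.1561, 0.1413]
eef_rot: [-1.571, -0.0, 0.105]
force: [-2.1, 1.4, 9.3]
grip_width: 0.0003
```

Emit:
{"method": "servo_tool", "body": {"targets": [0,0,0.5,0,0,0,0,0,0,0.5,0,0,0,0,0,0,0,0,0,0,0]}}

```text
t: 11.68
eef_pos: [0.4798, -0.1561, 0.1407]
eef_rot: [-1.571, -0.0, 0.105]
force: [-3.7, 2.3, 11.2]
grip_width: 0.0001
```

Emit:
{"method": "servo_tool", "body": {"targets": [0,0,0.5,0,0,0,0,0,0,0.5,0,0,0,0,0,0,0,0,0,0,0]}}

```text
t: 11.93
eef_pos: [0.4798, -0.1561, 0.14]
eef_rot: [-1.571, -0.001, 0.105]
force: [-4.9, 2.3, 14.5]
grip_width: 0.0001
```

Emit:
{"method": "servo_tool", "body": {"targets": [0,0,0.1,0,0,0,0,0,0,0,0,0,0,0,0,0,0,0,0,0,0,0,0,0,0,0,0,0,0,0,0,0,0,0,0,0,0,0,0,0,0,0,0,0,0,0,0,0,0,0,0,0,0,0,0,0]}}

```text
t: 12.6
eef_pos: [0.4798, -0.1561, 0.14]
eef_rot: [-1.571, -0.001, 0.105]
force: [-5.5, 2.2, 14.2]
grip_width: 0.0
```

Emit:
{"method": "servo_tool", "body": {"targets": [0,0,-1,0,0,0,0,0,0,-1.5,0,0,0,0,0,0,-3,0,0,0,0,0,0,-8,0,0,0,0,0,0,-15,0,0,0,0,0,0,-20,0,0,0,0,0,0,-20,0,0,0,0,0,0,-20,0,0,0,0,0,0,-10,0,0,0,0,0,0,0,0,0,0,0]}}

```text
t: 13.43
eef_pos: [0.4808, -0.1567, 0.2397]
eef_rot: [-1.573, -0.004, 0.105]
force: [-0.1, -0.0, 1.1]
grip_width: 0.0
```

```bash
python3 - <<'E'
from h import *
o=r.get_obs(); print(o["t"],o["eef_pos"],o["force"])
a=r.capture("side")[...,::-1]; b=r.capture("top")[...,::-1]
c=np.hstack([cv2.resize(a[190:310,285:365],(400,600),interpolation=2),np.vstack([cv2.resize(b[140:320,265:415],(400,480),interpolation=2),np.zeros((120,400,3),np.uint8)])]); cv2.imwrite("pics/c6.png",c)
E
```

```text
13.4333 [ 0.48080899 -0.15666679  0.23968926] [-0.11417908 -0.03958915  1.10447637]
```

View pics/c6.png

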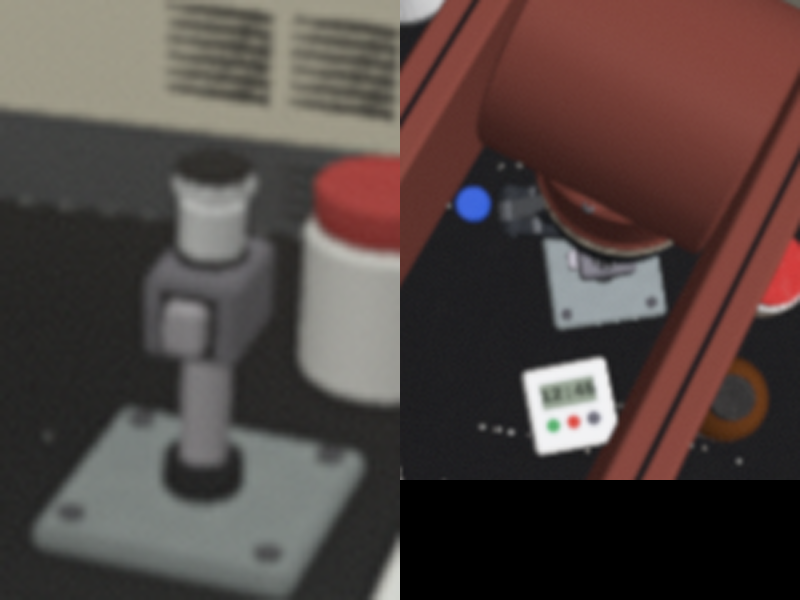

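The button stands out as it did at the start, the tube is lower, the neighbours are in place and the tool is clear. Handing in.

```bash
python3 -c "
from cell import r; print(r.job_done())"
```

```text
the job is handed in; nothing more can be done
None
```

The post is now locked in the next hole down, and I handed the job in at about 13.5 s of robot time.

- **Squeeze and ease:** I squeezed the button fully and eased the tube down about 11.7 mm with little force. Then I released it, and the button stayed in with the pin between holes.
- **Press to the next hole:** With the fingers shut I pressed the pad down. It slid steadily at about 6.5 N. At about 24.5 mm down (estimated from the tool position) the force dropped to 2.8 N, and the picture showed the button out.
- **Lock test:** I raised the push to 14–14.5 N downward and held it for about 0.7 s. Including the sideways part it was about 15.5 N at most. The tube did not move during the hold.

After I retracted, the pictures showed the button standing out and the tube lower. The stopper and timer, and the parts of the jar and brown bottle in view, looked unmoved. The vial was outside the last crops, so I did not recheck it, but the arm never went near it. The force reading on the tool was back to about 1 N.

Two readings were slightly off:
- **Grip width:** it read 40 mm where 41.5 mm was expected, probably from pad give.
- **Pad contact:** it came about 2 mm lower than I predicted.

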